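# Re-pin the lever of a hand press

## Robot

A 6-joint arm with a two-finger parallel gripper is mounted at the origin on a cart in front of the work surface, level with it; the furniture and walls round the work are solid. World frame = base frame: x ahead of the robot, y to its left, z up, the work surface at z = 0. Lengths are in m, angles in rad, forces in N, time in s.
With the tool pointing down it reaches from about 0.25 to 0.8 m from the base axis. Payload 3.9 kg.
Tool frame: the origin (TCP) lies on the centre line of the jaws, within the pads' length; the fingertips stand env.tcp_to_tips ahead of it and the grasp point (between the pads) lies 2 mm behind it (env.tcp_to_tips is the distance from the TCP to the fingertips, in m); z points along the fingers, y is the line along which they close (so a half turn about z gives the same grasp; the last joint's range is limited). The gripper opens to 85 mm and grips with 20 to 120 N. Pads are 22 mm wide; open, the fingers measure 114 mm over their backs; the gripper's body (76 mm by 85 mm) begins 54 mm behind the grasp point. The pads swing forward as they close: fully open they stand 13 mm farther back than shut.
Start: joints at [-1.267, 0.26, -0.138, 1.173, 0, 1.571], TCP at [0.157, -0.501, 0.248] pointing down, gripper open.
Joint ranges: [-2.78, 2.78], [-0.83, 1.72], [-1.28, 1.37], [-1.9, 2.12], [-1.57, 1.48], [-3.14, 3.14]. Speed limits (rad/s): [2.57, 2.57, 3.14, 3.14, 3.14, 3.14].

## Interface

Orientations are given as [roll, pitch, yaw] about the fixed x, y, z axes, in that order (R = Rz(yaw) Ry(pitch) Rx(roll)).
In Python, from plant import env gives the robot as it stands. The module is installed in compiled form; this text tells all that it offers.
- The arm moves only by the tool drive_tool, never from a script. Its argument "moves" is a list of rows, each a list of 7 numbers: the shift along the tool's x, y, z normalised to -1 to 1, where 1 is 0.25 m, then the turn, a rotation vector about the tool's x, y, z normalised to -1 to 1, where 1 is pi/2 rad, then the gripper command: -1 is shut, 1 is fully open, values between are in proportion. A call has 1 to 12 rows; each row is the pose to reach, as a shift and turn from the pose commanded when the call began, along the tool's axes at that moment; what a row does not reach only later rows make up. A row lasts 1/12 s, in which the tool goes at most 41.7 mm and 7.16 degrees, less where a joint would pass 70% of its speed; a pose out of reach is approached as far as the arm can. A call with a number of a shift or a turn outside -1 to 1 is refused whole. A call with a gripper value outside its range is refused whole. The fingers move at their own pace and stop on an object; "newtons" is the grip in N (left out, the last holds). Time passes only in rows, so rows that repeat a pose let the fingers close. It gives the time, the measured TCP pose, the force, the opening and the grip force at its end, in the units of the state.
- env.sense(): the state, without advancing time (a new reading comes with each control period).
- env.grab_frame(name): name is "scene" or "top" or "wrist"; returns a dict with "image" (420x560x3 uint8, red, green, blue), "intrinsics" (3x3 intrinsics, pixels), "R" (3x3) and "t" (3): a world point X has camera coordinates R X + t. Camera axes: x right, y down, z forward; pixel columns grow to the right and rows downward; lengths in m; the calibration is good to about 2 mm. The wrist camera is an equidistant fisheye: a pixel r from the principal point sees the ray r / f radians off the axis. A picture is of the moment at which its call begins. There is no depth.
- env.close_job(): hands the job in; it is judged then, once.
The state is a dict: "time": time; "qpos": joint angles; "qd": joint speeds; "tau": joint torques, N m; "ee_pos": TCP position; "tool_rot": TCP orientation; "wrist_force": force on the tool from outside, world axes, zero at the start; "wrist_torque": the same for the moment, N m; "grip_width": finger opening in m; "grasp_force": force on a finger pad.
Only numpy, scipy, OpenCV 4.12 (cv2) and the standard library are available. Lean on these libraries where they do the work, as an engineer would, in place of code of your own. Each camera call takes 0.05 s, during which the arm holds its last target. There are 200 camera calls.

## Task

Put the washed hand press back together: lay the loose lever in the stand, its barrel between the two upright ears and its pressing pad down in the dish, and let go of it. Then slide the pivot pin, from either side, through one ear, the lever's barrel and the other ear, until the shoulder of its handle is home against the ear, and let go. Do not push the salt shaker or the peanut jar about.

Things in the scene. Friction and masses are not known exactly. Their poses are not given: they have to be found in the camera images.
- press: Fixed grey metal stand of a small hand press. Origin on the worktop under the middle of the pivot axis, which is level along y, 52 mm up. Base plate x -145 to +40, y -45 to +45, top 18 mm up. Two ears, 46 mm long (x), tops 74 mm up, stand at y -39 to -29 and +29 to +39, each with a 21 mm through bore on the pivot axis.
- press_axis (a point): Middle of the pivot axis, halfway between the ears, 52 mm above the worktop; axes as the press. A V saddle below it holds the lever's barrel so that its bore lies on the axis; the seated lever's origin is then 30 mm above the press origin, its axes parallel to the press's. A wall cabinet overhangs the worktop behind the press, from about world x 0.57 m, 0.43 m up: carry low.
- press_dish (a point): Centre of the floor of the round dish that takes the lever's pad: 105 mm from the press origin along its -x, 30 mm above the worktop; 58 mm inside, 64 mm outside diameter, rim 36 mm above the worktop.
- lever: Loose metal lever, 0.2 to 0.4 kg, z up, 198 mm long, lying on barrel and pad. Origin on its underside below the barrel, a tube along y: 44 mm across, y -25 to +25, bore 26 mm. Arm along -x to x -176: flat-sided, 22 mm wide (y), 20 to 38 mm above the origin. Balances near x -58; there the arm is free to grip, x -30 to -80.
- lever_bore (a point): Centre of the barrel's bore, 22 mm above the lever's origin.
- lever_pad (a point): Centre of the underside of the lever's round pressing pad (40 mm across, reaching from the arm down to origin height), 105 mm from the lever's origin along -x.
- pin: Loose pivot pin, 0.12 to 0.2 kg, 154 mm long. Origin on its underside at the shoulder between rod and handle. Steel rod along +x: 18 mm across, 94 mm long, axis 9 mm above the origin, last 11 mm tapered to 8 mm. Black block handle x 0 to -60, 22 mm wide (y), 28 mm high, too big for the bores. Balances near x 0.
- pin_mid (a point): Point on the rod's axis 39 mm from the shoulder; lies at the middle of the pivot axis when the pin is fully home (the rod then stands 16 mm out of the farther ear).
- salt_shaker: loose clear salt shaker with a grey cap, 44 mm wide, 90 mm high, origin under its centre; leave it alone
- peanut_jar: loose jar with a black lid, 68 mm wide, 100 mm high, origin under its centre; leave it alone
Not all that is in view belongs to the job. There is more than one size of the pin; the job needs the larger.

How it is judged:
By the outcome, as a careful person would: the job done as asked, in the order asked, and still so for the second after the job is handed in, with the robot touching nothing.
It also fails if it takes over 64 s, if anything falls off the work surface, if the arm or the gripper's body presses on something with over 40 N, if the wrist force passes 120 N, or if a joint passes its speed limit or range.

## Working session

There is one attempt and no reset: what is moved stays moved. The work goes in short steps, Python scripts to look and compute and a tool call to move; the robot and the scene stay as the last step left them, time stands still between calls to the robot, and variables do not carry over. Pictures are saved under pics/ and viewed, at most 10 in all, crops included, and the job is handed in when it is done.

Besides the shell and the picture viewer there is one more tool, called after "Call:" by a JSON object that holds its "fn" and its "kwargs". drive_tool: Moves the arm, as the interface text tells. Scaled input: -1 to 1 covers 0.25 m each way for a shift and pi/2 rad each way for a turn. Its arguments: {"type":"object","properties":{"moves":{"type":"array","items":{"type":"array","items":{"type":"number"}}},"newtons":{"type":"number"}},"required":["moves"]}

```bash
mkdir -p pics; ls
python3 - <<'E'
from plant import env
import cv2,numpy as np
print(env.sense()); print(env.tcp_to_tips)
for n in ["scene","top"]:
    f=env.grab_frame(n); cv2.imwrite(f"pics/{n}0.png",f["image"][...,::-1]); print(n,f["intrinsics"],f["R"],f["t"])
E
```

```text
pics
{'time': 0.0, 'qpos': array([-1.26701596e+00,  2.60687766e-01, -1.39415512e-01,  1.17267557e+00,
        1.98946001e-05,  1.57080652e+00]), 'qd': array([ 0.00060794,  0.00100461,  0.00114086,  0.00074209, -0.00327044,
       -0.00019896]), 'tau': array([-2.89860345e-04, -4.05677783e+01,  2.53922188e+01,  1.85960328e-02,
       -3.88622002e-04, -2.99517041e-06]), 'ee_pos': array([ 0.15685118, -0.50032934,  0.24744532]), 'tool_rot': array([-3.13961013e+00, -1.98743578e-05,  3.03770140e-01]), 'wrist_force': array([-0.17262545,  0.20282262, -0.07838845]), 'wrist_torque': array([0.04932501, 0.01320956, 0.0447537 ]), 'grasp_force': 0.0, 'grip_width': 0.08572568346800521}
0.017
scene [[474.53967601   0.         284.00071769]
 [  0.         474.53967601 208.89591189]
 [  0.           0.           1.        ]] [[-0.79367837 -0.60829566  0.00714401]
 [-0.32722085  0.41698508 -0.84796814]
 [ 0.51283639 -0.67535163 -0.52999906]] [0.44763205 0.20667929 0.86260815]
top [[417.29026415   0.         284.27562324]
 [  0.         417.29026415 210.5911432 ]
 [  0.           0.           1.        ]] [[ 0.00868224 -0.99995404 -0.00406769]
 [-0.99177495 -0.0080916  -0.12773788]
 [ 0.1276991   0.00514329 -0.99179962]] [-0.00231513  0.5388567   1.18284882]
```

View pics/scene0.png

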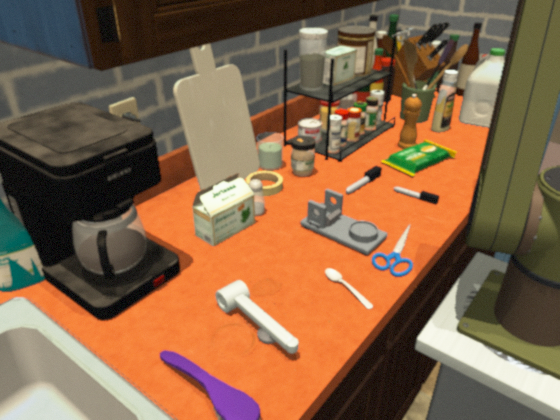

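View pics/top0.png

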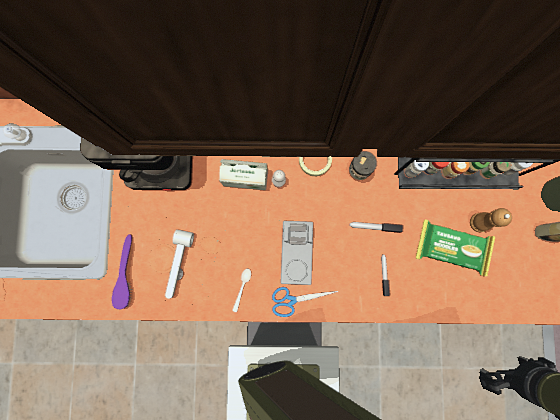

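Scene and top: the lever (white, top ≈(182,238) barrel to (170,297) tip), press (top 297,250). Two pins: A at top (350–403, 227) and B at (384–387, 255–296). I'll enlarge to confirm which is larger.

```bash
cat > h.py <<'E'
from plant import env
import cv2,numpy as np
from scipy.spatial.transform import Rotation as Ro
def ray(f,u,v,fish=False):
    K=f["intrinsics"];x=(u-K[0,2])/K[0,0];y=(v-K[1,2])/K[1,1]
    if fish:
        th=np.hypot(x,y); s=np.sin(th)/max(th,1e-9); d=np.array([x*s,y*s,np.cos(th)])
    else: d=np.array([x,y,1.])
    return -f["R"].T@f["t"], f["R"].T@d
def hit(f,u,v,z,fish=False):
    c,d=ray(f,u,v,fish); return c+d*(z-c[2])/d[2]
def proj(f,X,fish=False):
    p=f["R"]@np.array(X)+f["t"];K=f["intrinsics"]
    if fish:
        r=np.hypot(p[0],p[1]);th=np.arctan2(r,p[2]);q=p[:2]/max(r,1e-9)*th
    else: q=p[:2]/p[2]
    return q*K[0,0]+K[:2,2]
E
python3 - <<'E'
from h import *
f=env.grab_frame("top")
def crop(u0,v0,w,h,s): return cv2.resize(f["image"][v0:v0+h,u0:u0+w,::-1],None,fx=s,fy=s,interpolation=cv2.INTER_CUBIC)
a=crop(340,210,80,100,5); b=crop(270,205,80,100,5)[:, :390]
cv2.imwrite("pics/c1.png",np.hstack([a,b]))
for n,p in dict(Atip=(350,226,.009),Aend=(403,229,.02),Asho=(381,228,.015),Btip=(384,254,.008),Bsh=(386,279,.01),Bend=(387,297,.015),levbar=(184,232,.044),levtip=(169,298,.038),pressA=(297,232,.074),dish=(296,271,.033)).items(): print(n,hit(f,*p).round(3))
E
```

```text
Atip [ 0.498 -0.193  0.009]
Aend [ 0.489 -0.346  0.02 ]
Asho [ 0.492 -0.283  0.015]
Btip [ 0.416 -0.292  0.008]
Bsh [ 0.344 -0.296  0.01 ]
Bend [ 0.292 -0.296  0.015]
levbar [0.473 0.29  0.044]
levtip [0.286 0.327 0.038]
pressA [ 0.474 -0.034  0.074]
dish [ 0.365 -0.033  0.033]
```

View pics/c1.png

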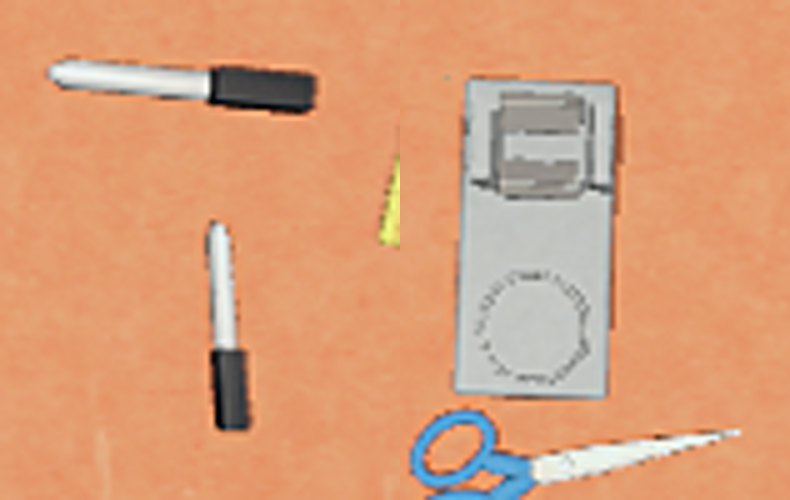

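Pin A (350–403, 227) measures ≈0.153 m long and B ≈0.12 m, so A is the larger one the job needs. Press yaw ≈0, lever yaw ≈ −11°. I'll look from nearer with the wrist camera, on the way over to the lever.

Call:
{"fn": "drive_tool", "kwargs": {"moves": [[0.71,-0.3,0,0,0,0.194,1],[0.71,-0.3,0,0,0,0.194,1],[0.71,-0.3,0,0,0,0.194,1],[0.71,-0.3,0,0,0,0.194,1],[0.71,-0.3,0,0,0,0.194,1],[0.71,-0.3,0,0,0,0.194,1]]}}

```text
time: 0.65
ee_pos: [0.3074, -0.3725, 0.2481]
tool_rot: [-3.139, -0.002, 0.006]
wrist_force: [-0.3, -0.4, 0.1]
grip_width: 0.0848
grasp_force: 0.0
```

Call:
{"fn": "drive_tool", "kwargs": {"moves": [[0.5,-0.6,0,0,0,0,1],[0.5,-0.6,0,0,0,0,1],[0.5,-0.6,0,0,0,0,1],[0.5,-0.6,0,0,0,0,1],[0.5,-0.6,0,0,0,0,1],[0.5,-0.6,0,0,0,0,1],[0.5,-0.6,0,0,0,0,1]]}}

```text
time: 1.23
ee_pos: [0.4295, -0.2257, 0.248]
tool_rot: [3.141, 0.001, 0.002]
wrist_force: [-0.1, -0.6, -0.4]
grip_width: 0.0856
grasp_force: 0.0
```

Run:
```python
from h import *
f=env.grab_frame("wrist"); np.save("w1.npy",f,allow_pickle=True)
print(env.sense()["ee_pos"],env.sense()["tool_rot"],-f["R"].T@f["t"],f["R"],f["intrinsics"][0])
cv2.imwrite("pics/w1.png",cv2.resize(f["image"][...,::-1],(800,600),interpolation=cv2.INTER_CUBIC))
```

```text
[ 0.42885822 -0.22647453  0.24800098] [3.14129261e+00 1.10265034e-03 1.20116986e-04] [ 0.50422438 -0.22589076  0.37390164] [[ 3.32922241e-03 -9.99994455e-01  7.84098454e-05]
 [-9.57647935e-01 -3.16566442e-03  2.87924314e-01]
 [-2.87922469e-01 -1.03365310e-03 -9.57653164e-01]] [325.1922621    0.         283.94351257]
```

View pics/w1.png

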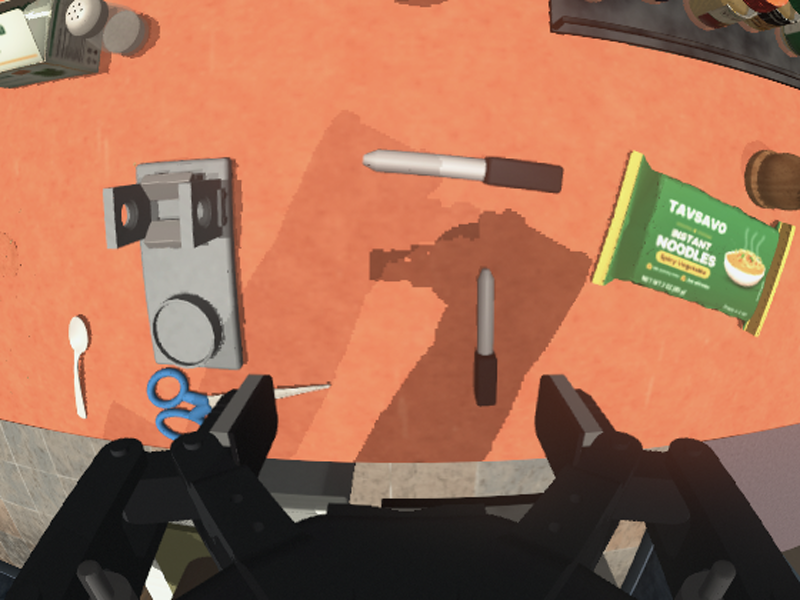

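Run:
```python
from h import *
f=np.load("w1.npy",allow_pickle=True).item(); s=.7
for n,p in dict(tip=(363,159,.009),sho=(485,168,.009),htop0=(487,157,.028),htop1=(563,166,.028),hbot0=(485,181,.02),hend=(559,192,.015),boreL=(128,213,.052),boreR=(206,212,.052),dish=(188,328,.036),TL=(140,163,.018),BL=(156,366,.018),TR=(230,158,.018),BRbot=(243,365,0)).items(): print(n,hit(f,p[0]*s,p[1]*s,p[2],True).round(4))
t=env.grab_frame("top")
for n,p in dict(TL=(284,220.6,.018),TR=(313.4,222,.018),BL=(281.4,283,.018),BR=(311.4,284.4,.018),psho=(382.4,226.6,.015),ptip=(350,224.3,.009),pend=(403,228.4,.02)).items():print(n,hit(t,*p).round(4))
```

```text
tip [ 0.507  -0.1928  0.009 ]
sho [ 0.501 -0.288  0.009]
htop0 [ 0.5095 -0.2862  0.028 ]
htop1 [ 0.5058 -0.3459  0.028 ]
hbot0 [ 0.4911 -0.2864  0.02  ]
hend [ 0.4848 -0.348   0.015 ]
boreL [ 0.4764 -0.008   0.052 ]
boreR [ 0.4732 -0.0789  0.052 ]
dish [ 0.3758 -0.0437  0.036 ]
TL [ 0.5157 -0.0013  0.018 ]
BL [0.3297 0.0083 0.018 ]
TR [ 0.5124 -0.087   0.018 ]
BRbot [ 0.3266 -0.076   0.    ]
TL [0.5112 0.0029 0.018 ]
TR [ 0.5078 -0.0838  0.018 ]
BL [0.3297 0.0088 0.018 ]
BR [ 0.3265 -0.078   0.018 ]
psho [ 0.4962 -0.2873  0.015 ]
ptip [ 0.5028 -0.1928  0.009 ]
pend [ 0.4909 -0.3464  0.02  ]
```

Call:
{"fn": "drive_tool", "kwargs": {"moves": [[-0.28,-0.74,0,0,0,0,1],[-0.28,-0.74,0,0,0,0,1],[-0.28,-0.74,0,0,0,0,1],[-0.28,-0.74,0,0,0,0,1],[-0.28,-0.74,0,0,0,0,1],[-0.28,-0.74,0,0,0,0,1],[-0.28,-0.74,0,0,0,0,1]]}}

```text
time: 1.92
ee_pos: [0.3583, -0.0414, 0.2485]
tool_rot: [3.141, -0.0, -0.0]
wrist_force: [0.3, -1.1, 0.8]
grip_width: 0.0851
grasp_force: 0.0
```

Run:
```python
from h import *
f=env.grab_frame("wrist"); np.save("w2.npy",f,allow_pickle=True)
```

Call:
{"fn": "drive_tool", "kwargs": {"moves": [[0,-1,0,0,0,0,1],[0,-1,0,0,0,0,1],[0,-1,0,0,0,0,1],[0,-1,0,0,0,0,1],[0,-1,0,0,0,0,1],[0,-1,0,0,0,0,1],[0,-1,0,0,0,0,1]]}}

```text
time: 2.55
ee_pos: [0.365, 0.0244, 0.2482]
tool_rot: [-3.107, 0.001, 0.039]
wrist_force: [-0.6, 0.6, -0.5]
grip_width: 0.0855
grasp_force: 0.0
```

Call:
{"fn": "drive_tool", "kwargs": {"moves": [[0,-0.36,0.2,0,0,0.125,0.2],[0,-0.36,0.2,0,0,0.125,0.2],[0,-0.36,0.2,0,0,0.125,0.2],[0,-0.36,0.2,0,0,0.125,0.2]]}}

```text
time: 2.88
ee_pos: [0.3489, -0.0189, 0.2086]
tool_rot: [-3.071, 0.01, -0.114]
wrist_force: [-0.7, 0.8, -0.3]
grip_width: 0.0514
grasp_force: 0.0
```

Run:
```python
from h import *
f=env.grab_frame("wrist"); np.save("w3.npy",f,allow_pickle=True)
g=np.load("w2.npy",allow_pickle=True).item()
print(env.sense()["ee_pos"],env.sense()["tool_rot"])
def c(f): return cv2.resize(f["image"][20:320,180:380,::-1],(400,600),interpolation=cv2.INTER_CUBIC)
cv2.imwrite("pics/w23.png",np.hstack([c(g),c(f)]))
```

```text
[ 0.34855769 -0.01850723  0.20845361] [-3.07090712  0.01034793 -0.11344063]
```

View pics/w23.png

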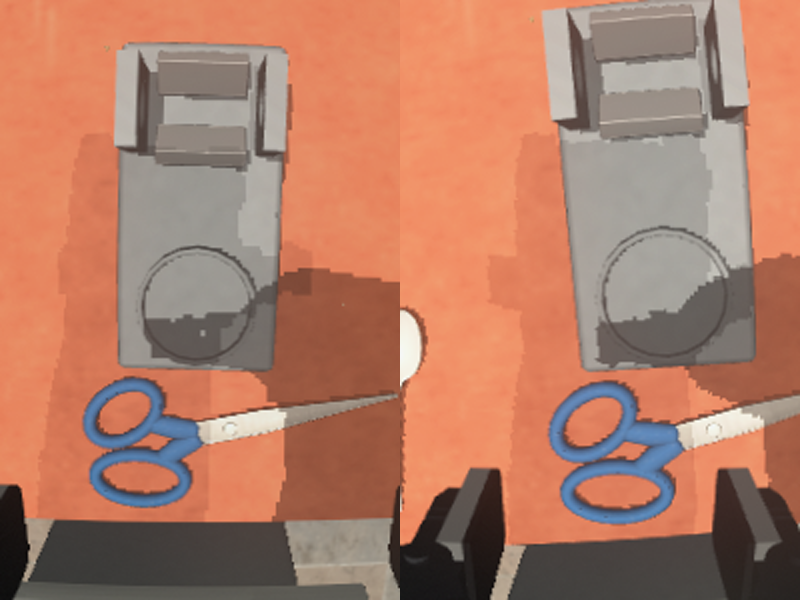

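Run:
```python
from h import *
s=env.sense()
for k in s: print(k,np.round(s[k],3))
g=np.load("w2.npy",allow_pickle=True).item(); print((-g["R"].T@g["t"]).round(4))
def px(x,y): return 180+x/2,20+y/2
for n,(x,y,z) in dict(TL=(122,43,.018),TR=(286,46,.018),BL=(119,366,.018),BR=(272,367,.018),earLo=(116,50,.074),earLoF=(115,149,.074),earLiF=(139,152,.074),earRo=(288,53,.074),earRoF=(285,152,.074),earRiF=(257,155,.074),dishL=(137,303,.036),dishR=(257,303,.036),dishT=(197,246,.036),dishB=(197,365,.036)).items(): print(n,hit(g,*px(x,y),z,True).round(4))
```

```text
time 2.933
qpos [-0.114 -0.011 -0.571  1.022  0.071  3.141]
qd [ 0.03  -0.004  0.028  0.024  0.021  0.001]
tau [ -0.245 -23.457  25.056  -0.246   0.287  -0.   ]
ee_pos [ 0.349 -0.019  0.208]
tool_rot [-3.071  0.01  -0.113]
wrist_force [-0.083  0.043 -1.571]
wrist_torque [-0.054  0.011 -0.021]
grasp_force 0.0
grip_width 0.051
[ 0.4329 -0.0417  0.3745]
TL [0.5148 0.0046 0.018 ]
TR [ 0.513 -0.084  0.018]
BL [0.3329 0.0089 0.018 ]
BR [ 0.3323 -0.0786  0.018 ]
earLo [4.986e-01 1.000e-04 7.400e-02]
earLoF [0.4516 0.0005 0.074 ]
earLiF [ 0.4499 -0.0105  0.074 ]
earRo [ 0.497  -0.0782  0.074 ]
earRoF [ 0.4501 -0.077   0.074 ]
earRiF [ 0.4484 -0.0642  0.074 ]
dishL [ 0.3726 -0.0044  0.036 ]
dishR [ 0.3726 -0.0679  0.036 ]
dishT [ 0.4027 -0.0363  0.036 ]
dishB [ 0.3385 -0.0361  0.036 ]
```

The wrist last joint hit its limit (yaw = q1 − q6 + π), so I need the half-turned grasp for the lever. I'll rotate the tool by 180°, and check the press pose from the second view.

Call:
{"fn": "drive_tool", "kwargs": {"moves": [[0,0,0,0,0,-0.9,0.2],[0,0,0,0,0,-0.9,0.2],[0,0,0,0,0,-0.9,0.2],[0,0,0,0,0,-0.9,0.2],[0,0,0,0,0,-0.9,0.2],[0,0,0,0,0,-0.9,0.2],[0,0,0,0,0,-0.9,0.2],[0,0,0,0,0,-0.9,0.2],[0,0,0,0,0,-0.9,0.2],[0,0,0,0,0,-0.9,0.2],[0,0,0,0,0,-0.9,0.2],[0,0,0,0,0,-0.9,0.2]]}}

```text
time: 3.93
ee_pos: [0.3507, -0.0171, 0.2101]
tool_rot: [-3.124, -0.07, 1.308]
wrist_force: [0.2, 0.6, -0.1]
grip_width: 0.051
grasp_force: 0.0
```

Run:
```python
from h import *
s=env.sense()
print(s["qpos"].round(3),s["ee_pos"],s["tool_rot"])
g=np.load("w3.npy",allow_pickle=True).item()
def px(x,y): return 180+x/2,20+y/2
for n,(x,y,z) in dict(BL=(185,368,.018),BR=(354,361,.018),earLo=(143,10,.074),earLoF=(162,121,.074),earRoF=(348,106,.074),dishL=(202,292,.036),dishR=(328,292,.036),dishT=(264,227,.036),dishB=(264,363,.036)).items(): print(n,hit(g,*px(x,y),z,True).round(4))
```

```text
[-0.111 -0.012 -0.567  1.023  0.072  1.722] [ 0.35067498 -0.0170953   0.21007307] [-3.12409548 -0.06994713  1.30793523]
BL [0.3342 0.0079 0.018 ]
BR [ 0.3299 -0.0779  0.018 ]
earLo [ 0.499  -0.0007  0.074 ]
earLoF [ 0.4518 -0.0031  0.074 ]
earRoF [ 0.4504 -0.0765  0.074 ]
dishL [ 0.375  -0.0071  0.036 ]
dishR [ 0.3696 -0.0653  0.036 ]
dishT [ 0.4022 -0.0387  0.036 ]
dishB [ 0.3382 -0.0325  0.036 ]
```

```bash
cat >> h.py <<'E'
def go(x,y,z,yaw,roll=np.pi,pitch=0.):
    s=env.sense(); R=Ro.from_euler('xyz',s["tool_rot"]); T=Ro.from_euler('xyz',[roll,pitch,yaw])
    d=R.inv().apply(np.array([x,y,z])-s["ee_pos"]); r=(R.inv()*T).as_rotvec()
    print("row",(d/.25).round(4),(r/(np.pi/2)).round(4),"rows>=",int(np.ceil(max(np.linalg.norm(d)/.0417,np.linalg.norm(r)/.125))))
E
python3 -c "
from h import *
go(.36,.2,.21,2.8); go(.36,.2,.21,2.7)"
```

```text
row [ 0.8462 -0.1886  0.0629] [ 0.0242 -0.0442 -0.949 ] rows>= 12
row [ 0.8462 -0.1886  0.0629] [ 0.0217 -0.0448 -0.8854] rows>= 12
```

Call:
{"fn": "drive_tool", "kwargs": {"moves": [[0.846,-0.188,0.063,0.022,-0.045,-0.885,0.2],[0.846,-0.188,0.063,0.022,-0.045,-0.885,0.2],[0.846,-0.188,0.063,0.022,-0.045,-0.885,0.2],[0.846,-0.188,0.063,0.022,-0.045,-0.885,0.2],[0.846,-0.188,0.063,0.022,-0.045,-0.885,0.2],[0.846,-0.188,0.063,0.022,-0.045,-0.885,0.2],[0.846,-0.188,0.063,0.022,-0.045,-0.885,0.2],[0.846,-0.188,0.063,0.022,-0.045,-0.885,0.2],[0.846,-0.188,0.063,0.022,-0.045,-0.885,0.2],[0.846,-0.188,0.063,0.022,-0.045,-0.885,0.2],[0.846,-0.188,0.063,0.022,-0.045,-0.885,0.2],[0.846,-0.188,0.063,0.022,-0.045,-0.885,0.2]]}}

```text
time: 4.93
ee_pos: [0.3609, 0.2005, 0.2099]
tool_rot: [-3.141, -0.001, 2.698]
wrist_force: [-0.3, 0.1, -0.1]
grip_width: 0.0514
grasp_force: 0.0
```

```bash
python3 -c "
from h import *
s=env.sense();print(s['ee_pos'],s['tool_rot'],s['qpos'].round(2))
go(.44,.3,.22,2.94)"
```

```text
[0.36091865 0.20045076 0.20987566] [-3.14148538e+00 -1.16905998e-03  2.69764640e+00] [ 0.51  0.09 -0.45  1.02  0.    0.95]
row [-0.1146  0.4955 -0.0407] [ 0.     -0.0007 -0.1543] rows>= 4
```

Call:
{"fn": "drive_tool", "kwargs": {"moves": [[-0.115,0.495,-0.04,0,0,-0.154,0.2],[-0.115,0.495,-0.04,0,0,-0.154,0.2],[-0.115,0.495,-0.04,0,0,-0.154,0.2],[-0.115,0.495,-0.04,0,0,-0.154,0.2],[-0.115,0.495,-0.04,0,0,-0.154,0.2]]}}

```text
time: 5.35
ee_pos: [0.4419, 0.3008, 0.2189]
tool_rot: [3.141, -0.001, 2.935]
wrist_force: [-1.5, -0.9, 0.3]
grip_width: 0.0511
grasp_force: 0.0
```

Run:
```python
from h import *
f=env.grab_frame("wrist"); np.save("w4.npy",f,allow_pickle=True)
print(env.sense()["ee_pos"],env.sense()["tool_rot"],-f["R"].T@f["t"])
cv2.imwrite("pics/w4.png",cv2.resize(f["image"][...,::-1],(800,600),interpolation=cv2.INTER_CUBIC))
```

```text
[0.44036888 0.2991326  0.21873989] [-3.14018196e+00 -2.76297343e-03  2.93437832e+00] [0.37137174 0.31545085 0.34495817]
```

View pics/w4.png

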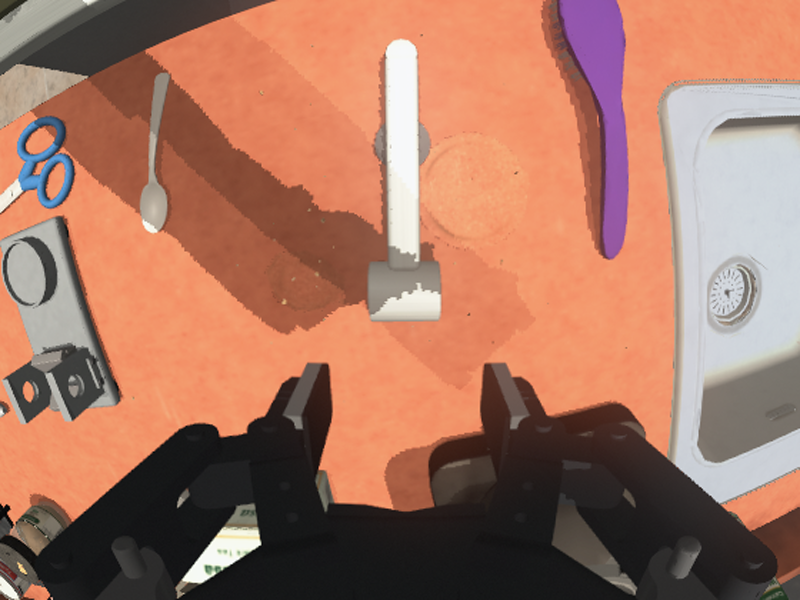

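Run:
```python
from h import *
f=np.load("w4.npy",allow_pickle=True).item(); s=.7
c,d1=ray(f,405*s,320.5*s,True);_,d2=ray(f,405*s,261*s,True)
d=d1/np.linalg.norm(d1)+d2/np.linalg.norm(d2); B=c+d*(.022-c[2])/d[2]; print("bore",B)
t=hit(f,401.5*s,60*s,.038,True);b=hit(f,404*s,258*s,.038,True);print(t,b)
tip=hit(f,401.5*s,39.5*s,.03,True);print("tip",tip,np.linalg.norm((tip-B)[:2]), "exp .176")
for e in ((369,290),(441,291)):print("ends",hit(f,e[0]*s,e[1]*s,.022+.015,True))
y=np.arctan2(*(b-t)[[1,0]]);print("yaw",y,np.arctan2(*(B-tip)[[1,0]]))
print("pad", hit(f,402*s,145*s,.01,True), B[:2]-.105*np.array([np.cos(y),np.sin(y)]))
G=B[:2]-.058*np.array([np.cos(y),np.sin(y)]);print("grasp",G)
go(*G,.10,y+np.pi); go(*G,.033,y+np.pi)
```

```text
bore [0.46110974 0.2965228  0.022     ]
[0.30367052 0.32708376 0.038     ] [0.4340487  0.30149801 0.038     ]
tip [0.2874663 0.3303909 0.03     ] 0.17691550060436378 exp .176
ends [0.45132564 0.27319339 0.037     ]
ends [0.46218946 0.32170236 0.037     ]
yaw -0.19378006406391363 -0.19262563349029405
pad [0.35874479 0.3157236  0.01      ] [0.35807499 0.3167426 ]
grasp [0.40419531 0.30769183]
row [0.1473 0.0044 0.4754] [-0.0009 -0.0018 -0.0086] rows>= 3
row [0.1466 0.0048 0.7434] [-0.0009 -0.0018 -0.0086] rows>= 5
```

The lever fits its known sizes (bore-to-tip 0.177 m). I'll descend and grip it at x −58 mm.

Call:
{"fn": "drive_tool", "kwargs": {"moves": [[0.147,0.004,0.4,0,0,-0.0086,0.2],[0.147,0.004,0.4,0,0,-0.0086,0.2],[0.147,0.004,0.4,0,0,-0.0086,0.2],[0.147,0.004,0.57,0,0,-0.0086,0.2],[0.147,0.004,0.67,0,0,-0.0086,0.2],[0.147,0.004,0.75,0,0,-0.0086,0.2],[0.147,0.004,0.75,0,0,-0.0086,0.2]]}}

```text
time: 5.98
ee_pos: [0.3999, 0.3033, 0.0284]
tool_rot: [-3.134, -0.008, 2.947]
wrist_force: [-0.9, -0.3, 0.5]
grip_width: 0.051
grasp_force: 0.0
```

Run:
```python
from h import *
s=env.sense(); print(s["ee_pos"],s["tool_rot"],s["wrist_force"])
go(.4042,.3077,.031,2.948)
```

```text
[0.39992958 0.30333174 0.02840338] [-3.13413651 -0.0080347   2.94686439] [-0.91061761 -0.34723831  0.46154342]
row [-0.0133  0.0204 -0.0106] [-0.0047 -0.0051 -0.0007] rows>= 1
```

Call:
{"fn": "drive_tool", "kwargs": {"moves": [[0,0,0,0,0,0,0.2],[0,0,0,0,0,0,0.2],[0,0,0,0,0,0,0.2]]}}

```text
time: 6.23
ee_pos: [0.4053, 0.3075, 0.0335]
tool_rot: [3.14, 0.0, 2.948]
wrist_force: [0.1, 0.4, 0.2]
grip_width: 0.0514
grasp_force: 0.0
```

Run:
```python
from h import *
s=env.sense(); print(s["ee_pos"],s["tool_rot"],s["wrist_force"])
go(.4042,.3077,.031,2.948)
```

```text
[0.40529423 0.30745323 0.03351877] [3.13986012e+00 6.10720865e-05 2.94770589e+00] [0.11310003 0.41068328 0.1912946 ]
row [0.0045 0.0001 0.0101] [ 0.0011  0.     -0.0002] rows>= 1
```

Settled (about 3 rows are needed). Lower 2 mm, close, lift.

Call:
{"fn": "drive_tool", "kwargs": {"moves": [[0,0,0.01,0,0,0,-0.7],[0,0,0.01,0,0,0,-0.7],[0,0,0.01,0,0,0,-0.7],[0,0,0.01,0,0,0,-0.7],[0,0,0.01,0,0,0,-0.7],[0,0,0.01,0,0,0,-0.7]], "newtons": 60}}

```text
time: 6.73
ee_pos: [0.4049, 0.3072, 0.0301]
tool_rot: [3.141, -0.001, 2.948]
wrist_force: [-0.3, -0.5, 7.6]
grip_width: 0.021
grasp_force: 59.2
```

Run:
```python
from h import *
s=env.sense(); print(s["ee_pos"],s["tool_rot"],s["wrist_force"],s["grip_width"],s["grasp_force"])
```

```text
[0.40490094 0.30720097 0.03009679] [ 3.14120444e+00 -7.66740522e-04  2.94823696e+00] [-0.30692704 -0.5044585   7.64540299] 0.021011645629444402 59.20042634010315
```

Call:
{"fn": "drive_tool", "kwargs": {"moves": [[0,0,-0.12,0,0,0,-0.7],[0,0,-0.28,0,0,0,-0.7],[0,0,-0.44,0,0,0,-0.7],[0,0,-0.52,0,0,0,-0.7],[0,0,-0.52,0,0,0,-0.7],[0,0,-0.52,0,0,0,-0.7]]}}

```text
time: 7.23
ee_pos: [0.405, 0.3073, 0.1599]
tool_rot: [3.141, -0.001, 2.948]
wrist_force: [0.0, -1.1, -2.4]
grip_width: 0.0208
grasp_force: 60.0
```

Run:
```python
from h import *
s=env.sense(); print(s["ee_pos"],s["tool_rot"],s["wrist_force"],s["grip_width"],s["grasp_force"])
go(.40,.11,.16,3.03)
```

```text
[0.40498698 0.30727806 0.15987185] [ 3.14057018e+00 -6.07640534e-04  2.94829706e+00] [ 0.04405391 -1.09371787 -2.40927142] 0.020800171500224843 60.02087116241455
row [-0.132  -0.7782 -0.0014] [ 0.0007 -0.0004 -0.052 ] rows>= 5
```

Call:
{"fn": "drive_tool", "kwargs": {"moves": [[-0.132,-0.778,0,0,0,-0.052,-0.7],[-0.132,-0.778,0,0,0,-0.052,-0.7],[-0.132,-0.778,0,0,0,-0.052,-0.7],[-0.132,-0.778,0,0,0,-0.052,-0.7],[-0.132,-0.778,0,0,0,-0.052,-0.7],[-0.132,-0.778,0,0,0,-0.052,-0.7],[-0.132,-0.778,0,0,0,-0.052,-0.7]]}}

```text
time: 7.82
ee_pos: [0.3974, 0.1078, 0.1571]
tool_rot: [-3.14, -0.007, 3.026]
wrist_force: [0.0, -0.5, -3.1]
grip_width: 0.021
grasp_force: 60.4
```

Run:
```python
from h import *
s=env.sense(); print(s["ee_pos"],s["tool_rot"])
go(.4168,-.037,.16,3.112)
```

```text
[0.39736277 0.10779581 0.15711773] [-3.13954452 -0.00690571  3.02623424]
row [-0.1438 -0.5664 -0.0114] [-0.0011 -0.0044 -0.0546] rows>= 4
```

Call:
{"fn": "drive_tool", "kwargs": {"moves": [[-0.14,-0.57,0,0,0,-0.0545,-0.7],[-0.14,-0.57,0,0,0,-0.0545,-0.7],[-0.14,-0.57,0,0,0,-0.0545,-0.7],[-0.14,-0.57,0,0,0,-0.0545,-0.7],[-0.14,-0.57,0,0,0,-0.0545,-0.7],[-0.14,-0.57,0,0,0,-0.0545,-0.7],[-0.14,-0.57,0,0,0,-0.0545,-0.7]]}}

```text
time: 8.4
ee_pos: [0.4179, -0.0347, 0.1582]
tool_rot: [3.141, -0.004, 3.117]
wrist_force: [0.2, 0.3, -1.7]
grip_width: 0.0214
grasp_force: 60.6
```

Run:
```python
from h import *
s=env.sense(); print(s["ee_pos"],s["tool_rot"],s["qpos"].round(2))
go(.4168,-.037,.16,3.112)
f=env.grab_frame("wrist"); np.save("w5.npy",f,allow_pickle=True)
t=env.grab_frame("scene"); np.save("s5.npy",t,allow_pickle=True)
a=cv2.resize(f["image"][30:330,180:380,::-1],(400,600),interpolation=cv2.INTER_CUBIC)
b=cv2.resize(t["image"][130:280,280:400,::-1],(400,500),interpolation=cv2.INTER_CUBIC)
cv2.imwrite("pics/w5.png",np.hstack([a,np.vstack([b,np.zeros((100,400,3),np.uint8)])]))
```

```text
[ 0.41787169 -0.03469034  0.15820585] [ 3.140923   -0.00449694  3.11670764] [-0.08  0.15 -0.54  0.89  0.   -0.06]
row [ 0.0041 -0.0093 -0.0072] [ 0.0004 -0.0029  0.003 ] rows>= 1
```

View pics/w5.png

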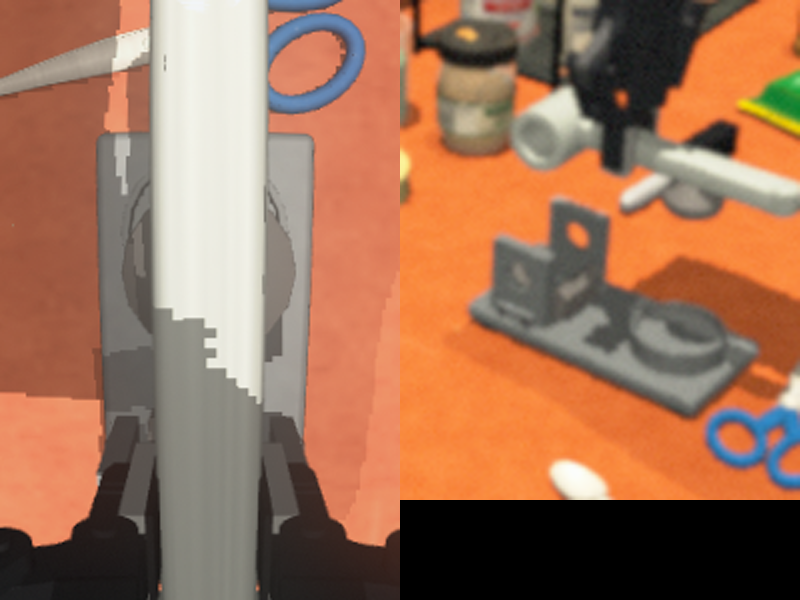

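Run:
```python
from h import *
f=np.load("w5.npy",allow_pickle=True).item()
px=lambda x,y:(180+x/2,30+y/2)
P=[hit(f,*px(*p),.018,True) for p in ((98,137),(314,136),(104,395),(306,395))]
for p in P: print(p.round(4))
a=(P[0]+P[1])/2;b=(P[2]+P[3])/2;print("mid",a,b,"yaw",np.arctan2(*(b-a)[[1,0]]), "width",P[0]-P[1],P[2]-P[3])
y=-.03;print("origin",a+.145*np.array([np.cos(y),np.sin(y),0]))
go(.4168,-.037,.16,3.112); go(.4168,-.037,.06,3.112)
```

```text
[ 0.3311 -0.0774  0.018 ]
[0.3328 0.0103 0.018 ]
[ 0.4417 -0.081   0.018 ]
[0.4438 0.0077 0.018 ]
mid [ 0.33196173 -0.03352492  0.018     ] [ 0.44273008 -0.03664647  0.018     ] yaw -0.02817341869051098 width [-0.00170929 -0.08768634  0.        ] [-0.00210525 -0.0886832   0.        ]
origin [ 0.47689648 -0.03787427  0.018     ]
row [ 0.0045 -0.0103 -0.0056] [ 0.0001 -0.0024  0.0038] rows>= 1
row [ 0.003  -0.0104  0.3944] [ 0.0001 -0.0024  0.0038] rows>= 3
```

Call:
{"fn": "drive_tool", "kwargs": {"moves": [[0,-0.0075,0,0,0,0.003,-0.7],[0,-0.0075,0.1,0,0,0.003,-0.7],[0,-0.0075,0.18,0,0,0.003,-0.7],[0,-0.0075,0.24,0,0,0.003,-0.7],[0,-0.0075,0.28,0,0,0.003,-0.7],[0,-0.0075,0.32,0,0,0.003,-0.7],[0,-0.0075,0.35,0,0,0.003,-0.7],[0,-0.0075,0.35,0,0,0.003,-0.7],[0,-0.0075,0.35,0,0,0.003,-0.7]]}}

```text
time: 9.25
ee_pos: [0.4179, -0.0374, 0.0716]
tool_rot: [-3.141, -0.003, 3.112]
wrist_force: [0.4, 0.1, -1.8]
grip_width: 0.0214
grasp_force: 60.7
```

Run:
```python
from h import *
s=env.sense(); print(s["ee_pos"],s["tool_rot"],s["wrist_force"],s["wrist_torque"])
go(.4178,-.0365,.0605,3.1135)
t=env.grab_frame("scene"); np.save("s6.npy",t,allow_pickle=True)
b=cv2.resize(t["image"][150:270,280:410,::-1],None,fx=5,fy=5,interpolation=cv2.INTER_CUBIC)
cv2.imwrite("pics/s6.png",b)
```

```text
[ 0.41794979 -0.03735193  0.07159616] [-3.14123432e+00 -3.01143410e-03  3.11176498e+00] [ 0.39176476  0.0711228  -1.75843203] [-0.03611826 -0.02922764  0.00846983]
row [0.0006 0.0034 0.0444] [-0.0002 -0.0019 -0.0011] rows>= 1
```

Call:
{"fn": "drive_tool", "kwargs": {"moves": [[0,0.002,0.015,0,0,0,-0.7],[0,0.002,0.025,0,0,0,-0.7],[0,0.002,0.033,0,0,0,-0.7],[0,0.002,0.04,0,0,0,-0.7],[0,0.002,0.04,0,0,0,-0.7]]}}

```text
time: 9.72
ee_pos: [0.4179, -0.0373, 0.0614]
tool_rot: [-3.141, -0.003, 3.111]
wrist_force: [0.1, -0.3, -2.4]
grip_width: 0.0208
grasp_force: 60.7
```

Call:
{"fn": "drive_tool", "kwargs": {"moves": [[0,0,0.002,0,0,0,-0.7],[0,0,0.005,0,0,0,-0.7],[0,0,0.005,0,0,0,-0.7]]}}

```text
time: 9.97
ee_pos: [0.4181, -0.0373, 0.0604]
tool_rot: [-3.141, -0.002, 3.111]
wrist_force: [-0.4, 1.0, -1.9]
grip_width: 0.0211
grasp_force: 60.7
```

Call:
{"fn": "drive_tool", "kwargs": {"moves": [[0,0,0.004,0,0,0,-0.7],[0,0,0.007,0,0,0,-0.7],[0,0,0.007,0,0,0,-0.7]]}}

```text
time: 10.22
ee_pos: [0.4183, -0.0373, 0.06]
tool_rot: [-3.141, -0.002, 3.111]
wrist_force: [-4.2, -0.0, 12.5]
grip_width: 0.021
grasp_force: 62.7
```

Contact at the expected height (lever underside ≈30 mm). Release and rise.

Call:
{"fn": "drive_tool", "kwargs": {"moves": [[0,0,0,0,0,0,-0.2],[0,0,0,0,0,0,-0.2],[0,0,0,0,0,0,-0.2],[0,0,-0.08,0,0,0,-0.2],[0,0,-0.2,0,0,0,-0.2],[0,0,-0.35,0,0,0,-0.2],[0,0,-0.5,0,0,0,-0.2],[0,0,-0.6,0,0,0,-0.2],[0,0,-0.6,0,0,0,-0.2]]}}

```text
time: 10.97
ee_pos: [0.4224, -0.0376, 0.214]
tool_rot: [-3.141, 0.008, 3.111]
wrist_force: [0.6, -0.4, -0.4]
grip_width: 0.0343
grasp_force: 0.0
```

Run:
```python
from h import *
s=env.sense(); print(s["ee_pos"],s["tool_rot"],s["wrist_force"],s["grip_width"],s["qpos"].round(2))
t=env.grab_frame("scene"); np.save("s7.npy",t,allow_pickle=True)
f=env.grab_frame("wrist"); np.save("w7.npy",f,allow_pickle=True)
b=cv2.resize(t["image"][170:260,295:395,::-1],(400,360),interpolation=cv2.INTER_CUBIC)
a=cv2.resize(f["image"][30:330,180:380,::-1],(400,600),interpolation=cv2.INTER_CUBIC)
cv2.imwrite("pics/s7.png",np.hstack([a,np.vstack([b,np.zeros((240,400,3),np.uint8)])]))
go(.45,-.2,.21,np.pi/2)
```

```text
[ 0.42236905 -0.03759708  0.21397579] [-3.14055693  0.00832629  3.11085761] [ 0.64361276 -0.35390567 -0.44518084] 0.0342952605518578 [-0.09  0.1  -0.43  1.03 -0.   -0.06]
row [-0.1419 -0.6466 -0.0012] [0.000e+00 7.000e-04 9.805e-01] rows>= 13
```

View pics/s7.png

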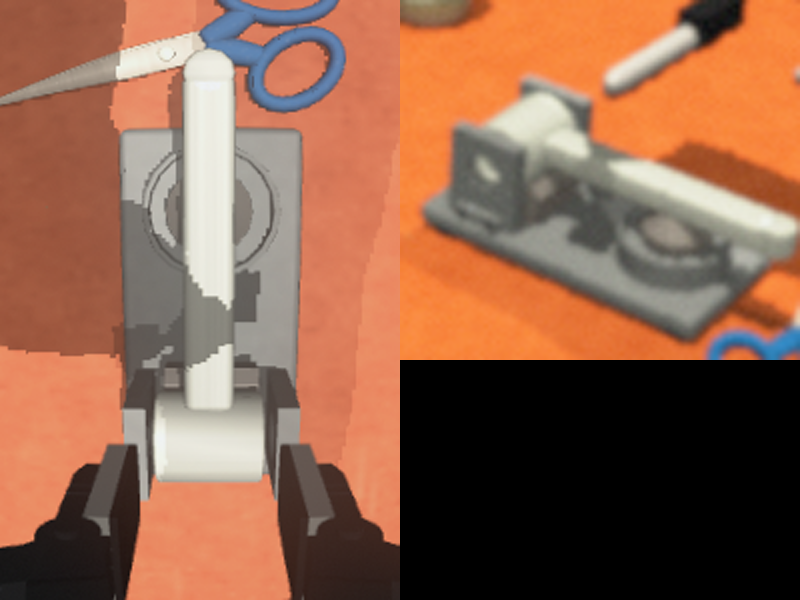

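The lever is seated: barrel between the ears (210,435), pad in the dish (210,208). Now to the large pin, with the tool at yaw ≈1.507.

Call:
{"fn": "drive_tool", "kwargs": {"moves": [[-0.15,-0.65,0,0,0,0.95,0],[-0.15,-0.65,0,0,0,0.95,0],[-0.15,-0.65,0,0,0,0.95,0],[-0.15,-0.65,0,0,0,0.95,0],[-0.15,-0.65,0,0,0,0.95,0],[-0.15,-0.65,0,0,0,0.95,0],[-0.15,-0.65,0,0,0,0.95,0],[-0.15,-0.65,0,0,0,0.95,0],[-0.15,-0.65,0,0,0,0.95,0],[-0.15,-0.65,0,0,0,0.95,0],[-0.15,-0.65,0,0,0,0.95,0],[-0.15,-0.65,0,0,0,0.95,0]]}}

```text
time: 12.07
ee_pos: [0.4497, -0.2003, 0.2064]
tool_rot: [-3.136, -0.002, 1.613]
wrist_force: [0.7, 0.3, -0.5]
grip_width: 0.0428
grasp_force: 0.0
```

Run:
```python
from h import *
s=env.sense(); print(s["ee_pos"],s["tool_rot"],s["qpos"].round(2))
go(.498,-.32,.18,1.507)
```

```text
[ 0.44970357 -0.20028726  0.20638798] [-3.13551665e+00 -1.59391676e-03  1.61250782e+00] [-0.42  0.23 -0.29  1.06 -0.    1.11]
row [-0.4867  0.1737  0.1037] [-0.0039 -0.0008  0.0672] rows>= 4
```

Call:
{"fn": "drive_tool", "kwargs": {"moves": [[-0.487,0.174,0.104,-0.003,0,0.067,0],[-0.487,0.174,0.104,-0.003,0,0.067,0],[-0.487,0.174,0.104,-0.003,0,0.067,0],[-0.487,0.174,0.104,-0.003,0,0.067,0],[-0.487,0.174,0.104,-0.003,0,0.067,0],[-0.487,0.174,0.104,-0.003,0,0.067,0],[-0.487,0.174,0.104,-0.003,0,0.067,0]]}}

```text
time: 12.65
ee_pos: [0.499, -0.3188, 0.1817]
tool_rot: [-3.142, -0.002, 1.514]
wrist_force: [-0.6, 0.2, 0.6]
grip_width: 0.0427
grasp_force: 0.0
```

Run:
```python
from h import *
s=env.sense(); print(s["ee_pos"],s["tool_rot"])
f=env.grab_frame("wrist"); np.save("w8.npy",f,allow_pickle=True)
for n,X in dict(sho=(.5,-.2875,.009),tip=(.505,-.193,.009)).items(): print(n,proj(f,X,True))
cv2.imwrite("pics/w8.png",cv2.resize(f["image"][60:360,180:380,::-1],(400,600),interpolation=cv2.INTER_CUBIC))
```

```text
[ 0.49901481 -0.31881385  0.18167297] [-3.14151345e+00 -1.64824720e-03  1.51400510e+00]
sho [281.39405018 159.15091209]
tip [281.04174371  57.03014589]
```

View pics/w8.png

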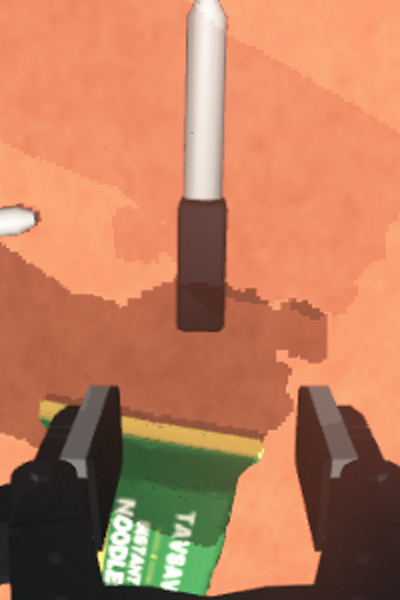

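Run:
```python
from h import *
f=np.load("w8.npy",allow_pickle=True).item()
px=lambda x,y:(180+x/2,60+y/2)
for n,(x,y,z) in dict(tipmid=(208,25,.009),tip=(206.5,-1,.009),sho=(203.5,199,.009),shotop=(202,199,.028),endtop=(200.5,331,.028),endtop0=(200.5,320,.028),eL=(178,265,.024),eR=(225,265,.024),pack1=(45,398,.02),pack2=(265,440,.02)).items(): print(n,hit(f,*px(x,y),z,True).round(4))
```

```text
tipmid [ 0.5068 -0.2077  0.009 ]
tip [ 0.5069 -0.1954  0.009 ]
sho [ 0.5003 -0.2878  0.009 ]
shotop [ 0.4999 -0.2852  0.028 ]
endtop [ 0.4957 -0.3455  0.028 ]
endtop0 [ 0.4961 -0.3402  0.028 ]
eL [ 0.4874 -0.3149  0.024 ]
eR [ 0.5084 -0.3161  0.024 ]
pack1 [ 0.4158 -0.3799  0.02  ]
pack2 [ 0.5245 -0.4086  0.02  ]
```

Run:
```python
from h import *
go(.4978,-.3165,.022,1.497); print(env.sense()["ee_pos"])
```

```text
row [ 0.0081 -0.007   0.641 ] [ 0.0006 -0.0006  0.0111] rows>= 4
[ 0.49929691 -0.31876228  0.18225209]
```

Call:
{"fn": "drive_tool", "kwargs": {"moves": [[0.008,-0.007,0.14,0,0,0.011,0],[0.008,-0.007,0.3,0,0,0.011,0],[0.008,-0.007,0.42,0,0,0.011,0],[0.008,-0.007,0.52,0,0,0.011,0],[0.008,-0.007,0.6,0,0,0.011,0],[0.008,-0.007,0.635,0,0,0.011,0],[0.008,-0.007,0.635,0,0,0.011,0],[0.008,-0.007,0.635,0,0,0.011,0],[0.008,-0.007,0.635,0,0,0.011,0]]}}

```text
time: 13.45
ee_pos: [0.5002, -0.3187, 0.0257]
tool_rot: [3.136, 0.002, 1.497]
wrist_force: [-0.2, -0.3, 1.3]
grip_width: 0.043
grasp_force: 0.0
```

Run:
```python
from h import *
print(env.sense()["ee_pos"],env.sense()["tool_rot"]);go(.4978,-.3165,.022,1.497)
```

```text
[ 0.50016438 -0.31866609  0.02567963] [3.13648488e+00 1.62001113e-03 1.49668113e+00]
row [ 0.008  -0.0101  0.0147] [ 0.0033  0.001  -0.0002] rows>= 1
```

Call:
{"fn": "drive_tool", "kwargs": {"moves": [[0.008,-0.006,0.012,0.002,0,0,0],[0.008,-0.006,0.012,0.002,0,0,0],[0.008,-0.006,0.012,0.002,0,0,-0.7],[0.008,-0.006,0.012,0.002,0,0,-0.7],[0.008,-0.006,0.012,0.002,0,0,-0.7],[0.008,-0.006,0.012,0.002,0,0,-0.7],[0.008,-0.006,0.012,0.002,0,0,-0.7]], "newtons": 60}}

```text
time: 14.03
ee_pos: [0.4981, -0.3166, 0.0217]
tool_rot: [3.141, 0.001, 1.496]
wrist_force: [-0.7, 0.7, 5.7]
grip_width: 0.0209
grasp_force: 59.5
```

Run:
```python
from h import *
print(env.sense()["ee_pos"],env.sense()["tool_rot"])
```

```text
[ 0.49806978 -0.3165817   0.02165855] [3.14112348e+00 8.37613590e-04 1.49607475e+00]
```

Call:
{"fn": "drive_tool", "kwargs": {"moves": [[0,0,-0.06,0,0,0,-0.7],[0,0,-0.15,0,0,0,-0.7],[0,0,-0.24,0,0,0,-0.7],[0,0,-0.3,0,0,0,-0.7],[0,0,-0.3,0,0,0,-0.7],[0,0,-0.3,0,0,0,-0.7]]}}

```text
time: 14.53
ee_pos: [0.4981, -0.3165, 0.0961]
tool_rot: [3.141, 0.001, 1.496]
wrist_force: [-0.8, -0.4, -2.1]
grip_width: 0.021
grasp_force: 58.7
```

Run:
```python
from h import *
s=env.sense();print(s["ee_pos"],s["tool_rot"],s["wrist_force"],s["grip_width"])
```

```text
[ 0.49808633 -0.31653571  0.09609   ] [3.14097644e+00 9.47814319e-04 1.49599117e+00] [-0.78807227 -0.36506386 -2.10643744] 0.021030672755462044
```

Run:
```python
from h import *
go(.4695,-.2305,.0647,1.542)
```

```text
row [ 0.3348 -0.1398  0.1252] [ 0.0004  0.0006 -0.0293] rows>= 3
```

Call:
{"fn": "drive_tool", "kwargs": {"moves": [[0.12,-0.14,0,0,0,-0.029,-0.7],[0.25,-0.14,0.06,0,0,-0.029,-0.7],[0.335,-0.14,0.125,0,0,-0.029,-0.7],[0.335,-0.14,0.125,0,0,-0.029,-0.7],[0.335,-0.14,0.125,0,0,-0.029,-0.7],[0.335,-0.14,0.125,0,0,-0.029,-0.7],[0.335,-0.14,0.125,0,0,-0.029,-0.7]]}}

```text
time: 15.12
ee_pos: [0.4696, -0.231, 0.0645]
tool_rot: [-3.141, 0.001, 1.541]
wrist_force: [1.0, 1.0, -0.7]
grip_width: 0.0211
grasp_force: 59.1
```

Run:
```python
from h import *
s=env.sense();print(s["ee_pos"],s["tool_rot"],s["wrist_force"],s["grip_width"])
go(.4695,-.2305,.0647,1.542)
f=env.grab_frame("wrist"); np.save("w9.npy",f,allow_pickle=True)
t=env.grab_frame("scene"); np.save("s9.npy",t,allow_pickle=True)
print(proj(t,(.475,-.0385,.052)),proj(t,(.469,-.2,.052)))
a=cv2.resize(f["image"][0:300,180:380,::-1],(400,600),interpolation=cv2.INTER_CUBIC)
b=cv2.resize(t["image"][150:270,300:380,::-1],(400,600),interpolation=cv2.INTER_CUBIC)
cv2.imwrite("pics/w9.png",np.hstack([a,b]))
```

```text
[ 0.46956103 -0.23102048  0.0645229 ] [-3.14147122e+00  8.33982514e-04  1.54097827e+00] [ 1.01785876  1.00336153 -0.73878621] 0.02114148122600255
row [ 0.0021 -0.0003 -0.0007] [-0.0001  0.0005 -0.0007] rows>= 1
[324.56459048 205.07308541] [361.38729376 179.78056797]
```

View pics/w9.png

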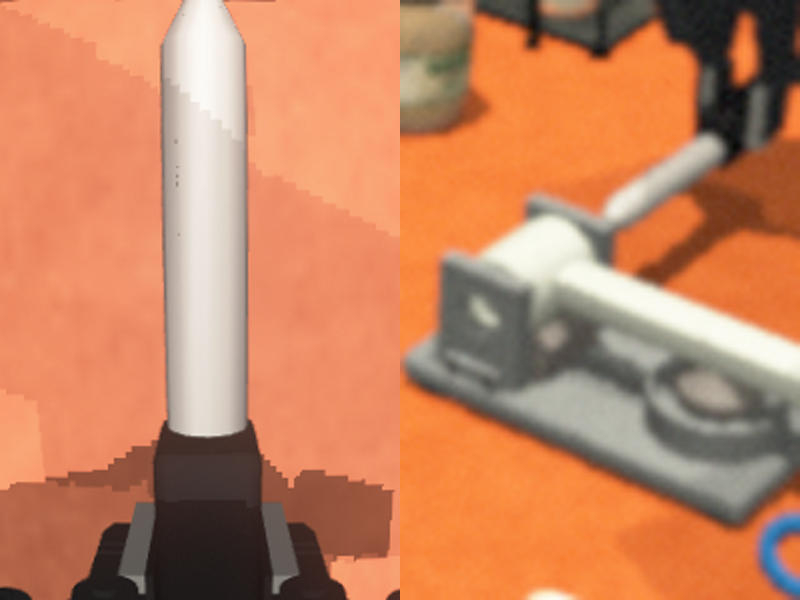

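Run:
```python
from h import *
f=np.load("w9.npy",allow_pickle=True).item();t=np.load("s9.npy",allow_pickle=True).item()
px=lambda x,y:(180+x/2,y/2)
a=hit(f,*px(207,430),.052,True);b=hit(f,*px(203,45),.052,True);print(a,b,"yaw",np.arctan2(*(b-a)[[1,0]]), "len to taper .083:",np.linalg.norm(b-a))
for w,(x,y) in dict(L=(161,45),R=(245,45),L2=(168,430),R2=(246,430)).items():print(w,hit(f,*px(x,y),.052,True).round(4))
P=np.array([.475,-.0385,.052]);yv=np.array([.029,.9996,0])
print("left bore out proj",proj(t,P+.039*yv),"seen 317,212; tip", proj(t,b+.011*yv),"seen ~342,192.5"); print(b)
```

```text
[ 0.47162165 -0.20260071  0.052     ] [ 0.47320808 -0.11815889  0.052     ] yaw 1.5520112895509308 len to taper .083: 0.08445671828112818
L [ 0.4644 -0.1178  0.052 ]
R [ 0.482  -0.1183  0.052 ]
L2 [ 0.4629 -0.2024  0.052 ]
R2 [ 0.4804 -0.2029  0.052 ]
left bore out proj [314.70751827 211.9690308 ] seen 317,212; tip [340.66938026 193.61160493] seen ~342,192.5
[ 0.47320808 -0.11815889  0.052     ]
```

Run:
```python
from h import *
f=np.load("w7.npy",allow_pickle=True).item()
px=lambda x,y:(180+x/2,30+y/2)
c,d1=ray(f,*px(210,481.5),True);_,d2=ray(f,*px(210,391.5),True)
d=d1/np.linalg.norm(d1)+d2/np.linalg.norm(d2); print("bore",c+d*(.052-c[2])/d[2],c)
print("pad/tip",hit(f,*px(209,51),.06,True),hit(f,*px(209,390),.068,True),hit(f,*px(208,90),.068,True))
go(.4695,-.2305,.0647,1.542)
```

```text
bore [ 0.4756343  -0.03836383  0.052     ] [ 0.3482098  -0.03544403  0.33710234]
pad/tip [ 0.30000842 -0.03373651  0.06      ] [ 0.44607225 -0.03800712  0.068     ] [ 0.31785429 -0.0346752   0.068     ]
row [ 0.0029 -0.0008  0.0008] [ 0.0003  0.0006 -0.0009] rows>= 1
```

Axis and rod agree within ≈0.5 mm. Insert in steps, watching lateral forces.

Call:
{"fn": "drive_tool", "kwargs": {"moves": [[0.04,0,0,0,0,0,-0.7],[0.08,0,0,0,0,0,-0.7],[0.11,0,0,0,0,0,-0.7],[0.13,0,0,0,0,0,-0.7],[0.15,0,0,0,0,0,-0.7],[0.17,0,0,0,0,0,-0.7],[0.18,0,0,0,0,0,-0.7],[0.18,0,0,0,0,0,-0.7]]}}

```text
time: 15.88
ee_pos: [0.4703, -0.1844, 0.0646]
tool_rot: [-3.141, 0.0, 1.543]
wrist_force: [0.4, -0.1, -1.3]
grip_width: 0.0208
grasp_force: 59.1
```

Run:
```python
from h import *
s=env.sense();print(s["ee_pos"],s["tool_rot"],s["wrist_force"],s["wrist_torque"],s["grip_width"])
```

```text
[ 0.47025941 -0.18442197  0.06463422] [-3.14075939e+00  8.80359247e-05  1.54257836e+00] [ 0.36829748 -0.07590439 -1.3111309 ] [-0.03273833  0.04490372  0.02062038] 0.020796144658497988
```

Call:
{"fn": "drive_tool", "kwargs": {"moves": [[0.03,0,0,0,0,0,-0.7],[0.06,0,0,0,0,0,-0.7],[0.09,0,0,0,0,0,-0.7],[0.12,0,0,0,0,0,-0.7],[0.14,0,0,0,0,0,-0.7],[0.16,0,0,0,0,0,-0.7],[0.17,0,0,0,0,0,-0.7],[0.17,0,0,0,0,0,-0.7]]}}

```text
time: 16.55
ee_pos: [0.4715, -0.142, 0.0646]
tool_rot: [-3.141, 0.0, 1.543]
wrist_force: [-1.0, 0.1, -0.8]
grip_width: 0.0207
grasp_force: 59.1
```

Run:
```python
from h import *
s=env.sense();print(s["ee_pos"],s["tool_rot"],s["wrist_force"],s["wrist_torque"],s["grip_width"])
```

```text
[ 0.47150075 -0.14199455  0.06458859] [-3.14075445e+00  1.04943898e-04  1.54255145e+00] [-0.97708614  0.14918101 -0.79339431] [-0.05548353  0.0007378  -0.02581179] 0.020730794409618947
```

Call:
{"fn": "drive_tool", "kwargs": {"moves": [[0.02,0,0,0,0,0,-0.7],[0.04,0,0,0,0,0,-0.7],[0.06,0,0,0,0,0,-0.7],[0.08,0,0,0,0,0,-0.7],[0.1,0,0,0,0,0,-0.7],[0.1,0,0,0,0,0,-0.7]]}}

```text
time: 17.05
ee_pos: [0.4721, -0.1166, 0.0645]
tool_rot: [-3.141, -0.0, 1.543]
wrist_force: [-0.0, 0.3, 0.0]
grip_width: 0.0207
grasp_force: 59.1
```

Call:
{"fn": "drive_tool", "kwargs": {"moves": [[0.01,0,0,0,0,0,-0.7],[0.02,0,0,0,0,0,-0.7],[0.03,0,0,0,0,0,-0.7],[0.03,0,0,0,0,0,-0.7]]}}

```text
time: 17.38
ee_pos: [0.4725, -0.1098, 0.0646]
tool_rot: [-3.141, -0.0, 1.542]
wrist_force: [-0.5, 0.8, -1.3]
grip_width: 0.0205
grasp_force: 59.1
```

Call:
{"fn": "drive_tool", "kwargs": {"moves": [[0.004,0,0,0,0,0,-0.7],[0.008,0,0,0,0,0,-0.7],[0.008,0,0,0,0,0,-0.7]]}}

```text
time: 17.63
ee_pos: [0.4725, -0.108, 0.0646]
tool_rot: [-3.141, 0.0, 1.542]
wrist_force: [0.4, -0.1, -1.6]
grip_width: 0.0214
grasp_force: 59.1
```

Call:
{"fn": "drive_tool", "kwargs": {"moves": [[0.003,0,0,0,0,0,-0.7],[0.006,0,0,0,0,0,-0.7],[0.006,0,0,0,0,0,-0.7],[0.006,0,0,0,0,0,-0.7]]}}

```text
time: 17.97
ee_pos: [0.4726, -0.1074, 0.0646]
tool_rot: [-3.141, 0.002, 1.541]
wrist_force: [-0.4, -3.5, -1.6]
grip_width: 0.0208
grasp_force: 59.1
```

Contact (−3.5 N along y) at the expected place. Press a little more to be sure it is home.

Call:
{"fn": "drive_tool", "kwargs": {"moves": [[0.005,0,0,0,0,0,-0.7],[0.008,0,0,0,0,0,-0.7],[0.008,0,0,0,0,0,-0.7]]}}

```text
time: 18.22
ee_pos: [0.4725, -0.1073, 0.0648]
tool_rot: [-3.141, 0.007, 1.54]
wrist_force: [-1.3, -10.1, -1.4]
grip_width: 0.0209
grasp_force: 59.1
```

Home: no advance under a 10 N push. Release and rise.

Call:
{"fn": "drive_tool", "kwargs": {"moves": [[0,0,0,0,0,0,0.5],[0,0,0,0,0,0,0.5],[0,0,0,0,0,0,0.5],[0,0,0,0,0,0,0.5],[0,0,-0.08,0,0,0,0.5],[0,0,-0.2,0,0,0,0.5],[0,0,-0.35,0,0,0,0.5],[0,0,-0.5,0,0,0,0.5],[0,0,-0.6,0,0,0,0.5],[0,0,-0.6,0,0,0,0.5],[0,0,-0.6,0,0,0,0.5]]}}

```text
time: 19.13
ee_pos: [0.4741, -0.1046, 0.2163]
tool_rot: [3.138, 0.0, 1.542]
wrist_force: [0.1, -0.1, -1.2]
grip_width: 0.0639
grasp_force: 0.0
```

Run:
```python
from h import *
s=env.sense();print(s["ee_pos"],s["wrist_force"],s["grip_width"])
f=env.grab_frame("wrist");np.save("w10.npy",f,allow_pickle=True)
# tall enlarged gray profile along pivot axis: sample colours along the line at z=.058
P=np.array([.4753,-.0385,.056]);yv=np.array([.027,.9996,0])
for k in range(-110,75,5):
    u,v=proj(f,P+k/1000*yv,True); 
    if 0<=u<560 and 0<=v<420: print(k,f["image"][int(round(v)),int(round(u))],end="; ")
```

```text
[ 0.47411389 -0.10455779  0.21630065] [ 0.10826953 -0.13842615 -1.23062239] 0.06391328983693965
-110 [165  92  65]; -105 [163  91  65]; -100 [65 40 34]; -95 [66 43 37]; -90 [66 43 36]; -85 [64 38 32]; -80 [65 40 33]; -75 [66 42 34]; -70 [74 53 48]; -65 [73 53 48]; -60 [75 56 50]; -55 [75 58 52]; -50 [76 60 55]; -45 [76 61 56]; -40 [165 161 154]; -35 [165 161 154]; -30 [161 154 146]; -25 [237 236 226]; -20 [237 237 226]; -15 [238 237 227]; -10 [238 238 228]; -5 [238 238 228]; 0 [239 238 228]; 5 [240 238 229]; 10 [239 239 228]; 15 [240 239 229]; 20 [241 242 238]; 25 [196 190 178]; 30 [113 101  96]; 35 [201 194 187]; 40 [200 193 184]; 45 [235 227 220]; 50 [236 228 220]; 55 [236 201 183]; 60 [238 141 102]; 65 [238 140 101]; 70 [238 140 101];
```

The profile along the pivot axis (in mm) reads handle −100…−42, ear −40…−30, barrel ±25, far ear 30…40, rod out to 55. The pin is fully home, so I'm handing in.

```bash
python3 -c "
from plant import env
print(env.close_job())"
```

```text
the job is handed in; nothing more can be done
None
```

The press is back together and handed in at about 19 s. The lever is seated, the larger pin is fully home with its rod about 16 mm out of the far ear, and the arm is clear of everything. The arm never went near the shaker or the jar.

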